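# Find the high spot of a worn castor wheel with a plunger indicator

## Task

Check this worn hospital-trolley wheel for its high spot: slide the plunger indicator in until its tip is pressed well onto the tyre, about 8 mm on the dial, without ever running the plunger to the end of its travel. Then crank the wheel round against the plunger and leave it with the very highest spot of the tyre under the tip, indicator still pressed on. Mind that the tyre also has a lower, false hump, and leave the things lying around where they are.

Things in the scene. Friction and masses are not known exactly. Their poses are not given: they have to be found in the camera images.
- stand: Grey truing stand fixed to the bench: a plate 150 (its x) x 350 (its y) x 12 mm; origin at the centre of its underside, z up. The wheel is at its -y end, the indicator at its +y end. Seen in the stand's x, y the axle is at (0, -85) mm; the indicator's carriage slides along y on the line x = 0.
- axle (a point): Point on the wheel's vertical axle, 50 mm above the bench. A dark rubber-tyred castor wheel, about 120 mm across, lies flat on it (top 68 mm above the bench). It turns without limit either way; a drag of 0.12 N m holds it where it is left.
- wheel_top (a point): Point on the axle at the wheel's top, 68 mm above the bench. The tyre's rim lies 57 to 62 mm from the axle, unevenly worn: one true high spot (62 mm) and, roughly opposite, a false hump 1.6 mm lower. Where these lie differs each time, and the crank's angle does not tell it.
- crank_handle (a point): Red upright crank handle: a round sleeve 16 mm across, 82 to 134 mm above the bench, 40 mm from the axle, driving the wheel rigidly; this point is on its axis, 114 mm above the bench. The sleeve spins freely on its pin: hold it from above without turning the hand and lead it round the circle. The flat crank arm below has its top at 80 mm.
- push_post (a point): Blue upright post on the indicator's carriage: round, 14 mm across, 35 to 115 mm above the bench; this point is on its axis, 96 mm above the bench. Pinch or push it to slide the carriage. The round black dial box (70 mm across, top 64 mm, needle 66 mm above the bench) stands on the carriage, its centre 52 mm nearer to the wheel.
- carriage (a joint): Slide of the indicator's carriage, m: 0 fully back, grows towards the wheel (the stand's -y), stop at 0.075. Stiff: needs 12 N to move (plus 20 N per m/s) and stays where it is left, also against the plunger's spring. With the plunger untouched, tip-to-axle distance = 0.105 - carriage.
- tip (a point): Foremost point of the indicator's brass plunger ball (10 mm across), 49 mm above the bench, on the line from the post to the axle. It slides back up to 20 mm into the dial box against a spring: 0.8 N to start plus 0.12 N per mm (the rubber gives about 0.2 mm under it).
- needle (a joint): Red needle of the dial on top of the indicator, rad: 0 with the plunger untouched (points away from the wheel, to the post), growing clockwise seen from above by 0.3 per mm of plunger travel: 8 mm reads 2.4. 11 ticks, 2 mm (0.6 rad) apart; red at 0, 18 and 20 mm, the ends of travel. A higher spot of the tyre reads higher.
- plunger: The sliding plunger with the brass ball; origin at its foremost point (same as tip); its y axis points away from the wheel.
- spare_castor: Bystander: loose grey castor wheel lying flat, 90 mm across, 29 mm high; origin at the centre of its underside.
- screwdriver: Bystander: loose screwdriver with an orange handle, lying; origin under its middle.
- grease_jar: Bystander: loose white jar with a blue cap, 52 mm across, 55 mm high; origin at the centre of its underside.
- parts_tray: Bystander: loose yellow tray 90 x 130 x 30 mm; origin at the centre of its underside.

How it is judged:
By the outcome, as a careful person would: the job done as asked, in the order asked, and still so for the second after the job is handed in, with the robot touching nothing.
It also fails if it takes over 64 s, if anything falls off the work surface, if the arm or the gripper's body presses on something with over 40 N, if the wrist force passes 120 N, or if a joint passes its speed limit or range.

## Robot

A 6-joint arm with a two-finger parallel gripper is mounted at the origin on the work surface. World frame = base frame: x ahead of the robot, y to its left, z up, the work surface at z = 0. Lengths are in m, angles in rad, forces in N, time in s.
With the tool pointing down it reaches from about 0.4 to 0.925 m from the base axis. Payload 3.4 kg.
Tool frame: the origin (TCP) lies at the very end of the fingers, on their centre line; the grasp point (between the pads) lies 19 mm behind it; z points along the fingers, y is the direction in which the jaws open and shut (so a half turn about z gives the same grasp; the last joint's range is limited). The gripper opens to 85 mm and grips with 20 to 120 N. Pads are 22 mm wide; open, the fingers measure 114 mm over their backs; the gripper's body (76 mm by 85 mm) begins 54 mm behind the grasp point. The pads swing forward as they close: fully open they stand 13 mm farther back than shut.
Start: joints at [-1.256, 0.307, 1.506, -0, 1.328, -0.073], TCP at [0.218, -0.532, 0.231] pointing down, gripper open.
Joint ranges: [-3.12, 3.12], [-1.05, 2.28], [0.14, 2.33], [-1.42, 4.57], [0.1, 2.73], [-2.68, 2.68]. Speed limits (rad/s): [2.57, 2.57, 3.14, 3.14, 3.14, 3.14].

## Interface

Orientations are given as a rotation vector (axis times angle).
In Python, from rig import read_state, read_camera, calibration, finish_job gives the robot as it stands.
- The arm moves only by the tool drive_tool, never from a script. Its argument "motion" is a list of rows, each a list of 7 numbers: the turn, a rotation vector about the world's x, y, z in rad, then the shift along the world's x, y, z in mm, then the opening, from 0 (shut) to 1 (fully open). In form: [[wx, wy, wz, tx, ty, tz, grip], ...]. A call has 1 to 12 rows; each row shifts and turns the pose as measured when the row begins; what a row does not reach is not made up. A row lasts 1/10 s, in which the tool goes at most 50 mm and 8.59 degrees, less where a joint would pass 70% of its speed; a pose out of reach is approached as far as the arm can. A call is refused whole if a number of a shift passes 50 or a number of a turn 0.15, either way. A call with a gripper value outside its range is refused whole. The fingers move at their own pace and stop on an object; "squeeze" is the grip in N (left out, the last holds). Time passes only in rows, so rows that do not move let the fingers close. It gives the time, the measured TCP pose, the force and the opening at its end, in the units of the state.
- read_state(): the state, without advancing time (a new reading comes with each control period).
- read_camera(name): name is "side" or "top"; returns the picture (384x512x3 uint8, red, green, blue); there is no depth.
- calibration(name): a dict with "camera_matrix" (3x3 intrinsics, pixels), "dist_coeffs" ([k1, k2, p1, p2, k3] as OpenCV has them; the pictures are not rectified), "R" (3x3) and "t" (3): a world point X has camera coordinates R X + t. Camera axes: x right, y down, z forward; pixel columns grow to the right and rows downward; lengths in m; the calibration is good to about 2 mm. A picture is of the moment at which its call begins. calibration takes no time and is no camera call.
- finish_job(): hands the job in, once; it reports no verdict.
The state is a dict: "time_s": time; "qpos": joint angles; "qvel": joint speeds; "tau": joint torques, N m; "ee_pos": TCP position; "eef_rot": TCP orientation; "ft_force": force on the tool from outside, world axes, zero at the start; "wrist_torque": the same for the moment, N m; "grip_width": finger opening in m.
Only numpy, scipy, OpenCV 4.12 (cv2) and the standard library are available. Lean on these libraries where they do the work, as an engineer would, in place of code of your own. Each camera call takes 0.05 s, during which the arm holds its last target. There are 200 camera calls.

## Working session

There is one attempt and no reset: what is moved stays moved. The work goes in short steps, Python scripts to look and compute and a tool call to move; the robot and the scene stay as the last step left them, time stands still between calls to the robot, and variables do not carry over. Pictures are saved under pics/ and viewed, about 8 in all and at most 12, crops included, and the job is handed in when it is done.

Besides the shell and the picture viewer there is one more tool, called after ">>>" by a JSON object that holds its "api" and its "payload", one argument or row to a line. drive_tool: Moves the arm, as the interface text tells. Its arguments: {"type":"object","properties":{"motion":{"type":"array"},"squeeze":{"type":"number"}},"required":["motion"]}

```bash
mkdir -p pics; cat > h.py <<'E'
from rig import *
import numpy as np, cv2
def snap(n,f,crop=None,s=1):
    im=read_camera(n)[:,:,::-1].copy()
    cv2.imwrite('pics/raw_'+f,im)
    if crop: x0,y0,x1,y1=crop; im=im[y0:y1,x0:x1]
    if s!=1: im=cv2.resize(im,None,fx=s,fy=s,interpolation=cv2.INTER_CUBIC)
    cv2.imwrite('pics/'+f,im); return im
def unproj(n,uv,z):
    c=calibration(n);K,D,R,t=[np.array(c[k],float) for k in('camera_matrix','dist_coeffs','R','t')]
    p=cv2.undistortPoints(np.array([[uv]],float),K,D)[0,0]
    d=R.T@np.array([p[0],p[1],1]);o=-R.T@t
    return o+d*(z-o[2])/d[2]
def proj(n,X):
    c=calibration(n);K,D,R,t=[np.array(c[k],float) for k in('camera_matrix','dist_coeffs','R','t')]
    return cv2.projectPoints(np.array(X,float).reshape(-1,1,3),cv2.Rodrigues(R)[0],t,K,D)[0][:,0]
E
python3 - <<'E'
from h import *
a=snap('top','a.png',s=1.5);b=snap('side','b.png',s=1.5)
for n in('top','side'):
    c=calibration(n);R=np.array(c['R']);print(n,-R.T@np.array(c['t']),R[2])
print(read_state())
E
```

```text
top [0.5442662  0.07458328 0.87567575] [ 0.07105368  0.02045522 -0.99726273]
side [0.3086071  0.52413878 0.70601961] [ 0.36674259 -0.51810208 -0.77270312]
{'time_s': 0.1, 'qpos': array([-1.25550865e+00,  3.07501054e-01,  1.50756196e+00,  2.82505421e-05,
        1.32845187e+00, -7.35118013e-02]), 'qvel': array([ 0.00050793, -0.0019853 , -0.00319125, -0.00172552,  0.00099907,
        0.00215671]), 'tau': array([ 4.19813923e-04, -4.58529174e+01, -2.52610427e+01, -9.81614585e-05,
        5.58360654e-03, -1.55474157e-05]), 'ee_pos': array([ 0.21774641, -0.53146801,  0.2304643 ]), 'eef_rot': array([-3.08054354e+00, -6.06505629e-01,  3.21174616e-04]), 'ft_force': array([-0.04349753, -0.92252245, -0.71083512]), 'wrist_torque': array([ 0.00719786, -0.00504038,  0.03173034]), 'grip_width': 0.08527935543442924}
```

View pics/a.png

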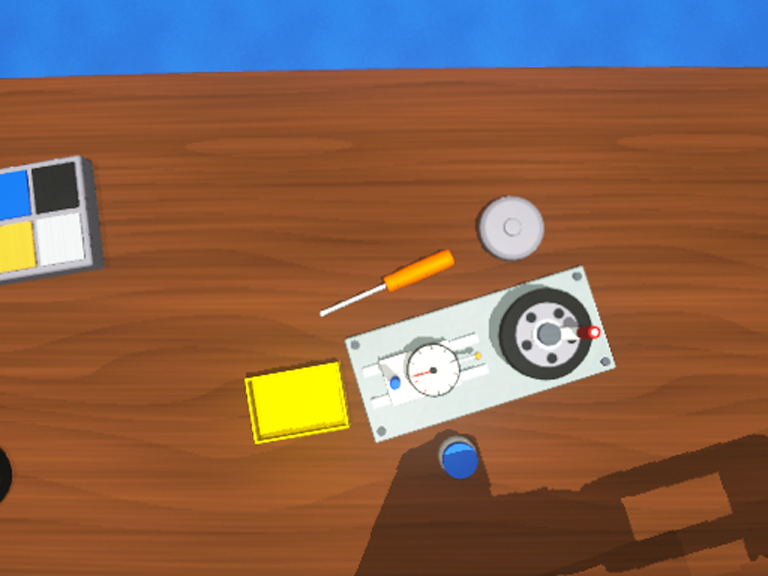

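View pics/b.png

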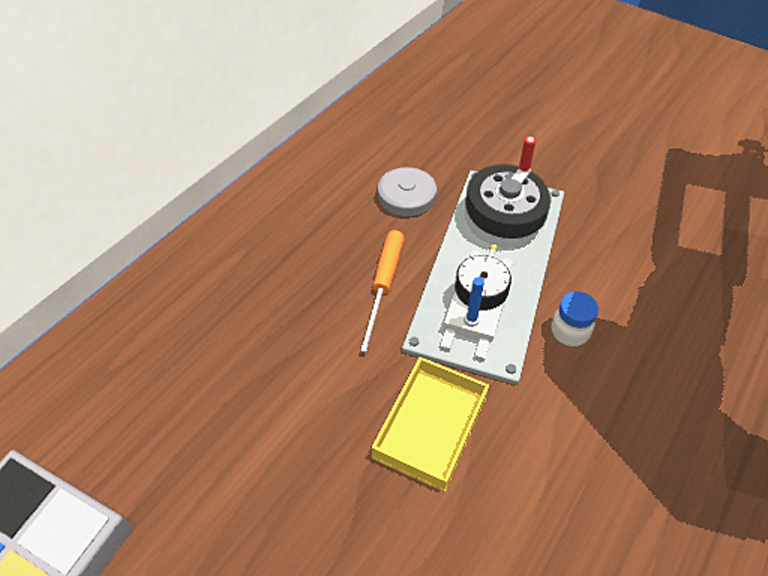

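Top picture (1.5x): plate corners at about (345,339), (583,266), (615,367), (376,441), post top (395,383), handle top (594,332), dial centre (433,370), wheel hub (549,334). The side view agrees, with the jar near the dial end, the tray behind the post, and the dial at zero.

```bash
python3 - <<'E'
from h import *
C=[unproj('top',np.array(p)/1.5,.012) for p in[(345,339),(583,266),(615,367),(376,441)]]
c=np.mean(C,0);print('corners',np.round(C,4).tolist(),'centre',c)
u=(C[1]+C[2]-C[0]-C[3]);u/=np.linalg.norm(u);v=np.array([-u[1],u[0],0])
print('u(to wheel)',u,'yaw',np.arctan2(u[1],u[0]))
f=lambda n,p:print(n,p,'along',(p-c)@u,'across',(p-c)@v)
f('post',unproj('top',(395/1.5,383/1.5),.115))
f('postside',unproj('side',(478/1.5,281/1.5),.115))
f('handle',unproj('top',(595/1.5,332/1.5),.134))
f('handleside',unproj('side',(530/1.5,139/1.5),.134))
f('dial',unproj('top',(433/1.5,370/1.5),.064))
f('dialside',unproj('side',(484/1.5,275/1.5),.066))
f('tip',unproj('top',(481/1.5,356/1.5),.049))
print('axle',c+.085*u)
f('jar',unproj('top',(460/1.5,460/1.5),.055))
f('cast',unproj('top',(511/1.5,227/1.5),.029))
from scipy.spatial.transform import Rotation as R
print(R.from_rotvec(read_state()['eef_rot']).as_matrix())
E
```

```text
corners [[0.5538, 0.1517, 0.012], [0.6527, -0.1809, 0.012], [0.512, -0.2212, 0.012], [0.4135, 0.1095, 0.012]] centre [ 0.53300432 -0.03523974  0.012     ]
u(to wheel) [ 0.28537066 -0.95841723  0.        ] yaw -1.2814031801509649
post [0.49878338 0.08176252 0.115     ] along -0.12190262887621679 across 0.0005910737841564668
postside [0.496148   0.08241132 0.115     ] along -0.1232765122435114 across -0.001749573119858718
handle [ 0.55827789 -0.1568035   0.134     ] along 0.12372113594550817 across -0.010468103632935571
handleside [ 0.55822755 -0.15762568  0.134     ] along 0.12449476706104916 across -0.010750980333407479
dial [0.51218181 0.03280203 0.064     ] along -0.07115453841763308 across -0.0005395309376532547
dialside [0.51047212 0.03305681 0.066     ] along -0.07188662079431264 across -0.0021054194303294803
tip [ 0.52952999 -0.03161672  0.049     ] along -0.004463836248090878 across -0.00229594891968713
axle [ 0.55726083 -0.1167052   0.012     ]
jar [ 0.3948917  -0.00142851  0.055     ] along -0.0718185501074563 across -0.12272078305493939
cast [ 0.70541257 -0.07861897  0.029     ] along 0.09077565530733112 across 0.15285987754019523
[[ 9.25367446e-01  3.79070923e-01 -5.69990873e-04]
 [ 3.79071314e-01 -9.25365640e-01  1.83598142e-03]
 [ 1.68517201e-04 -1.91502463e-03 -9.99998152e-01]]
```

>>> {"api": "drive_tool", "payload": {
  "motion": [
    [0,0,-0.1,40,40,0,1],
    [0,0,0,35,48,0,1],
    [0,0,0,30,50,0,1],
    [0,0,0,25,50,0,1],
    [0,0,0,25,50,0,1],
    [0,0,0,20,50,0,1],
    [0,0,0,20,50,0,1],
    [0,0,0,20,50,0,1],
    [0,0,0,20,50,0,1],
    [0,0,0,20,50,0,1],
    [0,0,0,20,50,0,1],
    [0,0,0,10,40,0,1]
  ],
  "squeeze": 40
}}

```text
time_s: 1.3
ee_pos: [0.4738, -0.0004, 0.2268]
eef_rot: [-3.11, -0.425, 0.003]
ft_force: [1.2, -0.7, -0.7]
grip_width: 0.0854
```

>>> {"api": "drive_tool", "payload": {
  "motion": [
    [0,0,0.018,12,42,0,1],
    [0,0,0,12,40,0,1],
    [0,0,0,0,0,0,1],
    [0,0,0,0,0,-50,1]
  ]
}}

```text
time_s: 1.7
ee_pos: [0.5045, 0.092, 0.1812]
eef_rot: [-3.103, -0.468, -0.02]
ft_force: [1.7, -0.2, 0.3]
grip_width: 0.0851
```

>>> {"api": "drive_tool", "payload": {
  "motion": [
    [0,0,0,-7,-9,-35,1],
    [0,0,0,0,0,-35,1],
    [0,0,0,0,0,-15,1],
    [0,0,0,0,0,0,1]
  ]
}}

```text
time_s: 2.1
ee_pos: [0.4911, 0.0815, 0.088]
eef_rot: [-3.103, -0.472, -0.001]
ft_force: [0.2, 0.1, -0.1]
grip_width: 0.0853
```

>>> {"api": "drive_tool", "payload": {
  "motion": [
    [0,0,0,6,0,-10,1],
    [0,0,0,0,0,0,0],
    [0,0,0,0,0,0,0],
    [0,0,0,0,0,0,0],
    [0,0,0,0,0,0,0],
    [0,0,0,0,0,0,0],
    [0,0,0,0,0,0,0]
  ],
  "squeeze": 40
}}

```text
time_s: 2.8
ee_pos: [0.5002, 0.0814, 0.0807]
eef_rot: [-3.103, -0.469, -0.011]
ft_force: [2.0, -1.8, -6.2]
grip_width: 0.0132
```

>>> {"api": "drive_tool", "payload": {
  "motion": [
    [0,0,0,1.7,-6,0,0],
    [0,0,0,1.7,-6,0,0],
    [0,0,0,1.7,-6,0,0],
    [0,0,0,1.7,-6,0,0],
    [0,0,0,1.7,-5,0,0],
    [0,0,0,0,0,0,0]
  ]
}}

```text
time_s: 3.4
ee_pos: [0.505, 0.0658, 0.0807]
eef_rot: [-3.081, -0.459, -0.008]
ft_force: [1.4, -4.6, -3.3]
grip_width: 0.0132
```

```bash
python3 - <<'E'
from h import *
a=snap('top','c1.png',(210,180,430,290),3.5)
E
```

```text
(no output)
```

View pics/c1.png

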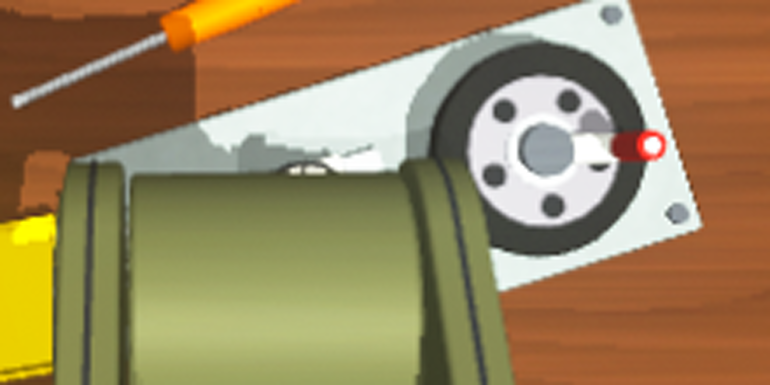

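The top view is blocked by the arm. I'll use the side camera for the next check.

>>> {"api": "drive_tool", "payload": {
  "motion": [
    [0,0,0,1.8,-6,0,0],
    [0,0,0,1.8,-6,0,0],
    [0,0,0,1.8,-6,0,0],
    [0,0,0,1.8,-6,0,0],
    [0,0,0,0,0,0,0]
  ]
}}

```text
time_s: 3.95
ee_pos: [0.5093, 0.0517, 0.0808]
eef_rot: [-3.064, -0.452, -0.005]
ft_force: [1.1, -4.1, -1.9]
grip_width: 0.0128
```

```bash
python3 - <<'E'
from h import *
a=snap('side','c2.png',(250,80,400,260),3.3)
E
```

```text
(no output)
```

View pics/c2.png

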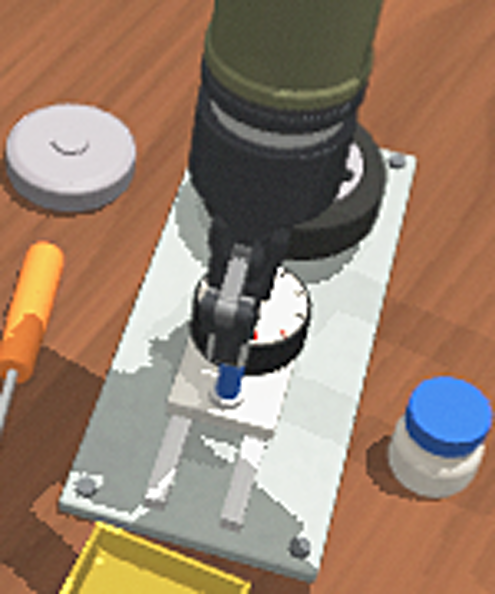

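Partly blocked here too: the tip is near the tyre but the needle is hidden. I'll push about 5 mm more, then let go and back off for a clear reading.

>>> {"api": "drive_tool", "payload": {
  "motion": [
    [0,0,0,1.8,-6,0,0],
    [0,0,0,1.5,-5,0,0],
    [0,0,0,0,0,0,0],
    [0,0,0,0,0,0,0.5],
    [0,0,0,0,0,0,0.9],
    [0,0,0,0,0,0,0.9],
    [0,0,0,0,0,30,0.9],
    [0,0,0,0,0,45,0.9],
    [0,0,0,-20,45,20,0.9],
    [0,0,0,-40,50,0,0.9],
    [0,0,0,-10,50,0,0.9],
    [0,0,0,0,20,0,0.9]
  ]
}}

```text
time_s: 5.2
ee_pos: [0.4482, 0.1997, 0.1792]
eef_rot: [-3.057, -0.426, -0.011]
ft_force: [-0.1, -1.9, -0.2]
grip_width: 0.0765
```

```bash
python3 - <<'E'
from h import *
a=snap('top','c3.png',(230,180,430,290),3.8)
E
```

```text
(no output)
```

View pics/c3.png

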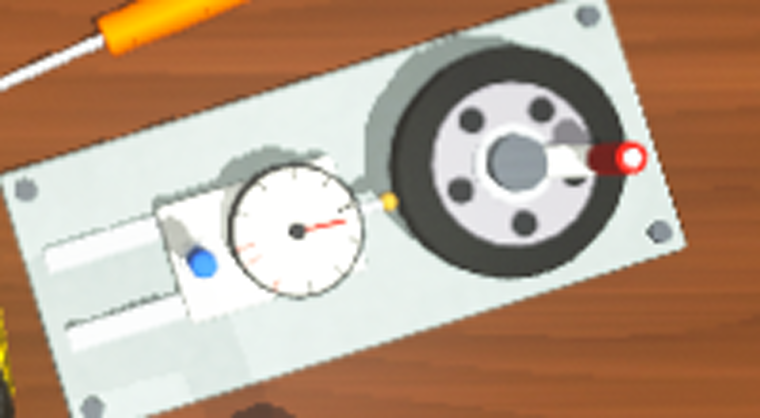

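Clear view: the needle pivot is at (298,231) and its tip at (345,222), so it points almost at the wheel. That reads about 11 mm. I'll measure it exactly.

```bash
cat >> h.py <<'E'
u=np.array([.2854,-.9584]);v=np.array([.9584,.2854])
def needle(f=None,n='top',dbg=False):
    im=(cv2.imread('pics/'+f) if f else read_camera(n)[:,:,::-1]).astype(float)
    if not f: cv2.imwrite('pics/last.png',im)
    # dial centre: find by needle hub (dark) near guess
    b,g,r=cv2.split(im)
    gu,gv=np.meshgrid(np.arange(im.shape[1]),np.arange(im.shape[0]))
    c=calibration(n)
    K,D,R,t=[np.array(c[k],float) for k in('camera_matrix','dist_coeffs','R','t')]
    p=cv2.undistortPoints(np.stack([gu.ravel(),gv.ravel()],1).astype(float)[:,None],K,D)[:,0]
    d=np.c_[p,np.ones(len(p))]@R;o=-R.T@t
    X=(o+d*((.066-o[2])/d[:,2])[:,None])[:,:2].reshape(*r.shape,2)-np.array(DC)
    A=X@u;B=X@v;rho=np.hypot(A,B)
    dark=np.clip(130-im.max(2),0,None)*(rho<.010)
    ca,cb=(A*dark).sum()/dark.sum(),(B*dark).sum()/dark.sum()
    A-=ca;B-=cb;rho=np.hypot(A,B)
    w=np.clip(r-(g+b)/2-40,0,None)*(rho>.005)*(rho<.022)
    x,y=(A*w).sum(),(B*w).sum()
    # clockwise from above starting at -u : -u -> +v(left->up)
    th=np.arctan2(y,-x)%(2*np.pi)
    return th/.3, (ca,cb), w.sum()
DC=[0,0]
E
python3 - <<'E'
import h;from h import *
q=(230+298/3.8,180+231/3.8);h.DC=unproj('top',q,.066)[:2];print(h.DC, (h.DC-np.array([.5573,-.1167]))@u)
p=unproj('top',(230+203/3.8,180+261/3.8),.115);print('post',p, np.hypot(*(p[:2]-h.DC)))
print(needle('raw_c3.png'))
# v-sense check
print(proj('top',[list(h.DC)+[.066],list(h.DC+.03*v)+[.066]]))
h.DC=[.511,.033];print('initial',needle('raw_a.png'))
E
```

```text
[ 0.52333518 -0.00556661] -0.11620379730433972
post [0.51060326 0.04502901 0.115     ] 0.052172972235607795
(np.float64(10.777244920621728), (np.float64(-0.0013736489289092112), np.float64(0.0012517845283190573)), np.float64(711.5))
[[308.42105263 240.78947368]
 [303.79437245 226.00107616]]
initial (np.float64(20.895713587522994), (np.float64(1.3081095233368384e-05), np.float64(0.001773145463785118)), np.float64(981.5))
```

Reading 10.8 mm (the first picture gives -0.05 with the same code, so the method is sound). I'll pull back about 2.8 mm to reach 8.

```bash
cat >> h.py <<'E'
from scipy.spatial.transform import Rotation as Ro
def delta(target,yd=None):
    s=read_state();yd=u if yd is None else yd
    y=np.array([yd[0],yd[1],0]);z=np.array([0,0,-1.]);T=np.c_[np.cross(y,z),y,z]
    w=(Ro.from_matrix(T)*Ro.from_rotvec(s['eef_rot']).inv()).as_rotvec()
    print('d mm',np.round((np.array(target)-s['ee_pos'])*1e3,1),'w',np.round(w,3),'q',np.round(s['qpos'],2),'F',np.round(s['ft_force'],1),'t',s['time_s'])
E
python3 -c "
from h import *
delta([.5106,.045,.079])"
```

```text
d mm [  62.  -156.3 -100.1] w [-0.057 -0.001  0.011] q [0.29 0.23 1.77 0.06 1.13 1.56] F [ 0.7  1.5 -0.9] t 5.25
```

>>> {"api": "drive_tool", "payload": {
  "motion": [
    [-0.057,0,0.011,20,-45,0,1],
    [0,0,0,20,-45,0,1],
    [0,0,0,12,-35,0,1],
    [0,0,0,5,-12,0,1],
    [0,0,0,0,0,0,1]
  ]
}}

```text
time_s: 5.75
ee_pos: [0.5069, 0.0611, 0.1798]
eef_rot: [3.105, 0.464, -0.001]
ft_force: [-0.0, 0.5, -0.1]
grip_width: 0.0853
```

```bash
python3 -c "
from h import *
delta([.5106,.045,.079])"
```

```text
d mm [   3.7  -16.1 -100.8] w [ 0.002 -0.    -0.007] q [ 0.04  0.27  1.71 -0.    1.16  1.31] F [-0.   0.5 -0.1] t 5.75
```

>>> {"api": "drive_tool", "payload": {
  "motion": [
    [0,0,0,4,-16,-20,1],
    [0,0,0,0,0,-30,1],
    [0,0,0,0,0,-30,1],
    [0,0,0,0,0,-12,1],
    [0,0,0,0,0,0,1]
  ]
}}

```text
time_s: 6.25
ee_pos: [0.5097, 0.0478, 0.0863]
eef_rot: [-3.106, -0.459, -0.003]
ft_force: [-0.4, 0.2, 0.1]
grip_width: 0.0853
```

```bash
python3 -c "
from h import *
delta([.5106,.045,.079])"
```

```text
d mm [ 0.9 -2.8 -7.3] w [-0.002  0.002 -0.004] q [0.01 0.38 1.83 0.   0.93 1.29] F [-0.4  0.2  0.1] t 6.25
```

>>> {"api": "drive_tool", "payload": {
  "motion": [
    [0,0,0,0,0,-6,1],
    [0,0,0,0,0,0,0],
    [0,0,0,0,0,0,0],
    [0,0,0,0,0,0,0],
    [0,0,0,0,0,0,0],
    [0,0,0,0,0,0,0]
  ]
}}

```text
time_s: 6.85
ee_pos: [0.5114, 0.048, 0.083]
eef_rot: [3.105, 0.464, 0.011]
ft_force: [-1.5, -3.8, 3.9]
grip_width: 0.0131
```

```bash
python3 -c "
from h import *
delta([.5106,.045,.079])
a=read_camera('side')[:,:,::-1];cv2.imwrite('pics/raw_s4.png',a)
b=read_camera('top')[:,:,::-1];b=b[180:290,230:430]
cv2.imwrite('pics/c4.png',np.hstack([cv2.resize(a[120:230,270:370],(400,440),interpolation=2),cv2.resize(b[:, :100],(400,440),interpolation=2)]))"
```

```text
d mm [-0.8 -3.  -4. ] w [ 0.001  0.007 -0.007] q [ 0.01  0.38  1.83 -0.    0.92  1.29] F [-1.5 -3.8  3.9] t 6.85
```

View pics/c4.png

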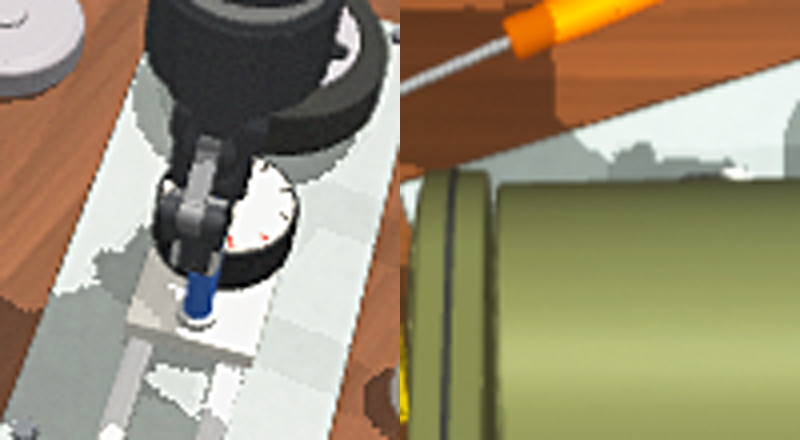

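The needle is hidden again, but the tool moved back about 3 mm with the post in its grip. I'll release, go to the handle and read the dial on the way.

>>> {"api": "drive_tool", "payload": {
  "motion": [
    [0,0,0,0,0,0,0.5],
    [0,0,0,0,0,0,1],
    [0,0,0,0,0,0,1],
    [0,0,0,0,0,40,1],
    [0,0,0,0,0,45,1],
    [0,0,0,10,-40,25,1],
    [0,0,0,12,-50,0,1],
    [0,0,0,12,-50,0,1],
    [0,0,0,8,-40,0,1],
    [0,0,0,0,-5,0,1]
  ]
}}

```text
time_s: 7.95
ee_pos: [0.5544, -0.1386, 0.1996]
eef_rot: [3.104, 0.474, 0.018]
ft_force: [-0.1, 0.4, 0.8]
grip_width: 0.0853
```

```bash
python3 - <<'E'
import h;from h import *
a=snap('top','c5.png',(210,170,430,300),3.5)
h.DC=np.array([.5225,-.0028]);print(needle('raw_c5.png'))
delta([.558,-.157,.096])
E
```

```text
(np.float64(7.969884728940237), (np.float64(-0.0011158756127724668), np.float64(0.0012426081600109406)), np.float64(752.0))
d mm [   4.4  -19.7 -103.4] w [-0.001  0.01  -0.014] q [-0.32  0.32  1.57  0.    1.24  0.95] F [ 0.8 -1.1  0.2] t 8.0
```

View pics/c5.png

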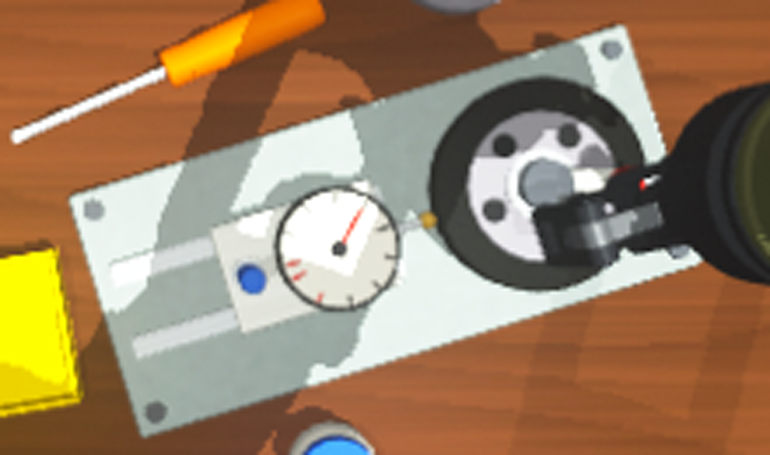

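Reading now 7.97 mm, and the dial can be seen from the handle position. Now I'll grip the crank.

>>> {"api": "drive_tool", "payload": {
  "motion": [
    [0,0,-0.014,4,-20,0,1],
    [0,0,0,0,0,-30,1],
    [0,0,0,0,0,-40,1],
    [0,0,0,0,0,-28,1],
    [0,0,0,0,0,0,1]
  ]
}}

```text
time_s: 8.5
ee_pos: [0.5567, -0.1521, 0.1]
eef_rot: [-3.105, -0.452, -0.02]
ft_force: [-0.1, 0.2, -0.8]
grip_width: 0.0856
```

```bash
python3 -c "
from h import *
delta([.558,-.157,.096])"
```

```text
d mm [ 1.3 -4.9 -4. ] w [-0.005  0.012  0.001] q [-0.35  0.43  1.68  0.01  1.02  0.93] F [-0.1  0.2 -0.8] t 8.5
```

>>> {"api": "drive_tool", "payload": {
  "motion": [
    [0,0,0,1,-5,-2,1],
    [0,0,0,0,0,0,0.5],
    [0,0,0,0,0,0,0],
    [0,0,0,0,0,0,0],
    [0,0,0,0,0,0,0],
    [0,0,0,0,0,0,0],
    [0,0,0,0,0,0,0]
  ],
  "squeeze": 30
}}

```text
time_s: 9.2
ee_pos: [0.5609, -0.1561, 0.1037]
eef_rot: [3.108, 0.456, 0.032]
ft_force: [0.0, 0.2, -5.8]
grip_width: 0.0148
```

```bash
cat >> h.py <<'E'
AX=np.array([.5573,-.1167])
def crank(n=11,step=14,sgn=1):
    s=read_state();p=s['ee_pos'][:2]-AX
    a=np.arctan2(p[1],p[0])
    import json
    try: r=needle()[0]
    except Exception as e: r=e
    print('t',s['time_s'],'ang',round(np.degrees(a),1),'rad',round(np.hypot(*p)*1e3,1),'needle',r,'z',s['ee_pos'][2],'F',np.round(s['ft_force'],1))
    q=[a+sgn*np.radians(step)*i for i in range(n+1)]
    P=np.array([[.04*np.cos(t),.04*np.sin(t)] for t in q])
    print(np.round(np.diff(P,axis=0)*1e3,1).tolist())
E
sed -i 's/^DC=.*/DC=np.array([.5214,-.0016])/' h.py
python3 -c "
from h import *
delta([.558,-.157,.096]);crank()"
```

```text
d mm [-2.9 -0.9 -7.7] w [-0.003  0.02  -0.002] q [-0.35  0.43  1.67  0.01  1.02  0.92] F [ 0.   0.2 -5.8] t 9.2
t 9.2 ang -84.7 rad 39.6 needle 7.957933520723479 z 0.10371716025499383 F [ 0.   0.2 -5.8]
[[9.5, 2.1], [8.7, 4.3], [7.4, 6.3], [5.7, 7.9], [3.6, 9.1], [1.3, 9.7], [-1.1, 9.7], [-3.4, 9.1], [-5.5, 8.1], [-7.3, 6.5], [-8.6, 4.5]][ WARN:0@0.912] global loadsave.cpp:1063 imwrite_ Unsupported depth image for selected encoder is fallbacked to CV_8U.
```

>>> {"api": "drive_tool", "payload": {
  "motion": [
    [0,0,0,9.5,2,0,0],
    [0,0,0,9,3.5,0,0],
    [0,0,0,8,5.5,0,0],
    [0,0,0,6.5,7,0,0],
    [0,0,0,0,0,0,0]
  ]
}}

```text
time_s: 9.75
ee_pos: [0.5896, -0.1428, 0.1035]
eef_rot: [3.103, 0.456, 0.013]
ft_force: [1.6, 4.6, -0.1]
grip_width: 0.0151
```

```bash
sed -i "s/imwrite('pics\/last.png',im)/imwrite('pics\/last.png',im.astype(np.uint8))/" h.py; python3 -c "
from h import *
crank()"
```

```text
t 9.75 ang -38.9 rad 41.5 needle 6.7344673004271245 z 0.10354979704076582 F [ 1.6  4.6 -0.1]
[[5.2, 8.3], [3.0, 9.3], [0.7, 9.7], [-1.7, 9.6], [-4.0, 8.9], [-6.0, 7.7], [-7.7, 6.0], [-8.9, 4.0], [-9.6, 1.7], [-9.7, -0.7], [-9.3, -3.0]]
```

>>> {"api": "drive_tool", "payload": {
  "motion": [
    [0,0,0,4.5,8.3,0,0],
    [0,0,0,2.5,9.3,0,0],
    [0,0,0,0,9.7,0,0],
    [0,0,0,-2.2,9.6,0,0],
    [0,0,0,0,0,0,0]
  ]
}}

```text
time_s: 10.3
ee_pos: [0.5994, -0.1126, 0.1035]
eef_rot: [3.089, 0.453, 0.025]
ft_force: [0.2, 4.3, 0.1]
grip_width: 0.0152
```

```bash
python3 -c "
from h import *
crank()"
```

```text
t 10.3 ang 5.6 rad 42.3 needle 8.566552021395285 z 0.1035303374327868 F [0.2 4.3 0.1]
[[-2.1, 9.5], [-4.4, 8.7], [-6.3, 7.4], [-7.9, 5.6], [-9.1, 3.6], [-9.7, 1.3], [-9.7, -1.1], [-9.1, -3.4], [-8.0, -5.5], [-6.4, -7.3], [-4.5, -8.7]]
```

>>> {"api": "drive_tool", "payload": {
  "motion": [
    [0,0,0,-2.5,9.5,0,0],
    [0,0,0,-4.4,8.7,0,0],
    [0,0,0,-6.3,7.4,0,0],
    [0,0,0,0,0,0,0]
  ]
}}

```text
time_s: 10.75
ee_pos: [0.5897, -0.0899, 0.1035]
eef_rot: [3.083, 0.451, 0.035]
ft_force: [-0.5, 4.6, 0.2]
grip_width: 0.0151
```

```bash
python3 -c "
from h import *
crank()"
```

```text
t 10.75 ang 39.6 rad 42.1 needle 9.576883439789443 z 0.1035442177368874 F [-0.5  4.6  0.2]
[[-7.1, 6.7], [-8.5, 4.8], [-9.4, 2.6], [-9.7, 0.2], [-9.5, -2.1], [-8.7, -4.4], [-7.4, -6.3], [-5.6, -7.9], [-3.6, -9.1], [-1.3, -9.7], [1.1, -9.7]]
```

>>> {"api": "drive_tool", "payload": {
  "motion": [
    [0,0,0,-7.1,6.7,0,0],
    [0,0,0,-8.5,4.8,0,0],
    [0,0,0,-9.4,2.6,0,0],
    [0,0,0,0,0,0,0]
  ]
}}

```text
time_s: 11.2
ee_pos: [0.5677, -0.0769, 0.1034]
eef_rot: [3.081, 0.449, 0.044]
ft_force: [-2.7, 2.7, 0.3]
grip_width: 0.015
```

```bash
python3 -c "
from h import *
crank()"
```

```text
t 11.2 ang 75.4 rad 41.2 needle 8.948398314159965 z 0.10343981886319079 F [-2.7  2.7  0.3]
[[-9.7, 1.3], [-9.7, -1.1], [-9.1, -3.4], [-8.0, -5.5], [-6.5, -7.3], [-4.5, -8.6], [-2.3, -9.5], [0.1, -9.7], [2.4, -9.4], [4.6, -8.6], [6.6, -7.2]]
```

>>> {"api": "drive_tool", "payload": {
  "motion": [
    [0,0,0,-9.7,1,0,0],
    [0,0,0,-9.7,-1.5,0,0],
    [0,0,0,-9.1,-3.8,0,0],
    [0,0,0,0,0,0,0]
  ]
}}

```text
time_s: 11.65
ee_pos: [0.5416, -0.0803, 0.1034]
eef_rot: [3.082, 0.447, 0.053]
ft_force: [-1.6, -3.1, -2.1]
grip_width: 0.0149
```

```bash
python3 -c "
from h import *
crank()"
```

```text
t 11.65 ang 113.3 rad 39.7 needle 6.8742290720964645 z 0.10339684738601009 F [-1.6 -3.1 -2.1]
[[-8.4, -4.9], [-7.0, -6.8], [-5.1, -8.3], [-3.0, -9.3], [-0.6, -9.7], [1.7, -9.6], [4.0, -8.9], [6.0, -7.6], [7.7, -6.0], [8.9, -3.9], [9.6, -1.6]]
```

>>> {"api": "drive_tool", "payload": {
  "motion": [
    [0,0,0,-8.4,-4.9,0,0],
    [0,0,0,-7,-6.8,0,0],
    [0,0,0,-5.1,-8.3,0,0],
    [0,0,0,0,0,0,0]
  ]
}}

```text
time_s: 12.1
ee_pos: [0.523, -0.1, 0.1035]
eef_rot: [3.084, 0.446, 0.06]
ft_force: [0.1, -1.6, -3.5]
grip_width: 0.015
```

```bash
python3 -c "
from h import *
crank()"
```

```text
t 12.1 ang 154.0 rad 38.1 needle 5.268572176758498 z 0.10353707708658935 F [ 0.1 -1.6 -3.5]
[[-3.2, -9.2], [-0.8, -9.7], [1.5, -9.6], [3.8, -9.0], [5.9, -7.8], [7.6, -6.1], [8.8, -4.1], [9.6, -1.9], [9.7, 0.5], [9.3, 2.9], [8.4, 5.0]]
```

>>> {"api": "drive_tool", "payload": {
  "motion": [
    [0,0,0,-3,-9.2,0,0],
    [0,0,0,-0.8,-9.7,0,0],
    [0,0,0,1.7,-9.6,0,0],
    [0,0,0,0,0,0,0]
  ]
}}

```text
time_s: 12.55
ee_pos: [0.5211, -0.1267, 0.1038]
eef_rot: [3.089, 0.446, 0.061]
ft_force: [1.4, -3.1, -4.5]
grip_width: 0.0148
```

```bash
sed -i 's/^AX=.*/AX=np.array([.5594,-.1158])/' h.py; python3 -c "
from h import *
crank()
P=np.array([(.5609,-.1561),(.5896,-.1428),(.5994,-.1126),(.5897,-.0899),(.5677,-.0769),(.5416,-.0803),(.523,-.1)])-AX
for p,r in zip(P,[7.96,6.73,8.57,9.58,8.95,6.87,5.27]):print(np.degrees(np.arctan2(p[1],p[0])).round(1),np.hypot(*p).round(4),r)"
```

```text
t 12.55 ang -164.2 rad 39.8 needle 6.863958668876655 z 0.10382795046965825 F [ 1.4 -3.1 -4.5]
[[3.8, -9.0], [5.8, -7.8], [7.6, -6.2], [8.8, -4.1], [9.6, -1.9], [9.7, 0.5], [9.3, 2.8], [8.4, 5.0], [6.9, 6.9], [5.0, 8.3], [2.9, 9.3]]
-87.9 0.0403 7.96
-41.8 0.0405 6.73
4.6 0.0401 8.57
40.5 0.0399 9.58
78.0 0.0398 8.95
116.6 0.0397 6.87
156.5 0.0397 5.27
```

>>> {"api": "drive_tool", "payload": {
  "motion": [
    [0,0,0,3.8,-9,0,0],
    [0,0,0,5.8,-7.8,0,0],
    [0,0,0,0,0,0,0]
  ]
}}

```text
time_s: 12.9
ee_pos: [0.5287, -0.1416, 0.1038]
eef_rot: [3.093, 0.447, 0.055]
ft_force: [2.0, -2.6, -4.5]
grip_width: 0.0155
```

```bash
python3 -c "
from h import *
crank()"
```

```text
t 12.9 ang -140.0 rad 40.1 needle 7.57755103246906 z 0.10383094523679187 F [ 2.  -2.6 -4.5]
[[7.1, -6.6], [8.5, -4.7], [9.4, -2.5], [9.7, -0.2], [9.5, 2.2], [8.7, 4.4], [7.4, 6.4], [5.6, 8.0], [3.5, 9.1], [1.2, 9.7], [-1.2, 9.7]]
```

>>> {"api": "drive_tool", "payload": {
  "motion": [
    [0,0,0,7.1,-6.6,0,0],
    [0,0,0,8.5,-4.7,0,0],
    [0,0,0,0,0,0,0]
  ]
}}

```text
time_s: 13.25
ee_pos: [0.5414, -0.152, 0.1039]
eef_rot: [3.096, 0.449, 0.046]
ft_force: [3.7, -1.9, -3.8]
grip_width: 0.015
```

```bash
python3 -c "
from h import *
crank()"
```

```text
t 13.25 ang -116.5 rad 40.4 needle 8.01312444008327 z 0.10386110411140329 F [ 3.7 -1.9 -3.8]
[[9.2, -3.2], [9.7, -0.9], [9.6, 1.4], [9.0, 3.7], [7.8, 5.8], [6.2, 7.5], [4.2, 8.8], [1.9, 9.6], [-0.4, 9.7], [-2.8, 9.3], [-5.0, 8.4]]
```

Two humps: about 8.1 near -105° (false) and about 9.6 near +48° (true, and the 1.6 mm difference matches). I'll carry on round to the true one.

>>> {"api": "drive_tool", "payload": {
  "motion": [
    [0,0,0,9.2,-3.2,0,0],
    [0,0,0,9.7,-1.2,0,0],
    [0,0,0,9.7,0.8,0,0],
    [0,0,0,9.3,2.7,0,0],
    [0,0,0,8.5,4.5,0,0],
    [0,0,0,7.4,6.2,0,0],
    [0,0,0,6.1,7.5,0,0],
    [0,0,0,0,0,0,0]
  ]
}}

```text
time_s: 14.1
ee_pos: [0.593, -0.1385, 0.1037]
eef_rot: [3.092, 0.452, 0.012]
ft_force: [-0.6, 5.4, 0.3]
grip_width: 0.0153
```

```bash
python3 -c "
from h import *
crank()"
```

```text
t 14.1 ang -34.1 rad 40.6 needle 6.389630796993781 z 0.1036812030956534 F [-0.6  5.4  0.3]
[[4.4, 8.7], [2.2, 9.5], [-0.2, 9.7], [-2.5, 9.4], [-4.7, 8.5], [-6.6, 7.1], [-8.2, 5.3], [-9.2, 3.2], [-9.7, 0.9], [-9.6, -1.5], [-9.0, -3.8]]
```

>>> {"api": "drive_tool", "payload": {
  "motion": [
    [0,0,0,4.4,8.7,0,0],
    [0,0,0,2.6,9.4,0,0],
    [0,0,0,0.6,9.7,0,0],
    [0,0,0,-1.4,9.6,0,0],
    [0,0,0,-3.4,9.1,0,0],
    [0,0,0,0,0,0,0]
  ]
}}

```text
time_s: 14.75
ee_pos: [0.5962, -0.1001, 0.1036]
eef_rot: [3.076, 0.451, 0.01]
ft_force: [-2.8, 3.7, 1.2]
grip_width: 0.015
```

```bash
python3 -c "
from h import *
crank(step=10)"
```

```text
t 14.75 ang 23.1 rad 40.0 needle 9.291651827187101 z 0.1036004418584202 F [-2.8  3.7  1.2]
[[-3.3, 6.1], [-4.3, 5.5], [-5.2, 4.7], [-5.9, 3.7], [-6.5, 2.6], [-6.8, 1.4], [-7.0, 0.2], [-6.9, -1.0], [-6.6, -2.2], [-6.1, -3.3], [-5.5, -4.3]]
```

>>> {"api": "drive_tool", "payload": {
  "motion": [
    [0,0,0,-4.4,8.2,0,0],
    [0,0,0,0,0,0,0]
  ]
}}

```text
time_s: 15.0
ee_pos: [0.5923, -0.0933, 0.1035]
eef_rot: [3.074, 0.45, 0.011]
ft_force: [-3.2, 3.8, 1.1]
grip_width: 0.0151
```

```bash
python3 -c "
from h import *
crank(step=12);print(needle()[0])"
```

```text
t 15.0 ang 34.4 rad 39.8 needle 9.503055531616727 z 0.1035367496857762 F [-3.2  3.8  1.1]
[[-5.4, 6.4], [-6.6, 5.1], [-7.5, 3.6], [-8.1, 2.0], [-8.4, 0.2], [-8.2, -1.5], [-7.7, -3.2], [-6.9, -4.7], [-5.8, -6.1], [-4.4, -7.1], [-2.8, -7.9]]
9.511255751167205
```

>>> {"api": "drive_tool", "payload": {
  "motion": [
    [0,0,0,-5.8,7,0,0],
    [0,0,0,0,0,0,0]
  ]
}}

```text
time_s: 15.3
ee_pos: [0.5879, -0.0881, 0.1035]
eef_rot: [3.071, 0.45, 0.014]
ft_force: [-2.7, 3.5, 2.5]
grip_width: 0.0153
```

```bash
python3 -c "
from h import *
crank(step=12);print(needle()[0])"
```

```text
t 15.3 ang 44.2 rad 39.8 needle 9.566517243503093 z 0.10354354998091109 F [-2.7  3.5  2.5]
[[-6.4, 5.4], [-7.4, 3.9], [-8.0, 2.3], [-8.3, 0.6], [-8.3, -1.2], [-7.8, -2.9], [-7.1, -4.5], [-6.0, -5.8], [-4.6, -7.0], [-3.1, -7.8], [-1.4, -8.2]]
9.572548232796805
```

>>> {"api": "drive_tool", "payload": {
  "motion": [
    [0,0,0,-6.8,5.7,0,0],
    [0,0,0,0,0,0,0]
  ]
}}

```text
time_s: 15.6
ee_pos: [0.583, -0.0838, 0.1036]
eef_rot: [3.068, 0.45, 0.019]
ft_force: [-3.3, 2.4, 1.4]
grip_width: 0.0151
```

```bash
python3 -c "
from h import *
crank(step=12);print(needle()[0])"
```

```text
t 15.6 ang 53.6 rad 39.7 needle 9.535520897370528 z 0.10356614531677603 F [-3.3  2.4  1.4]
[[-7.2, 4.2], [-7.9, 2.6], [-8.3, 0.9], [-8.3, -0.8], [-8.0, -2.5], [-7.3, -4.1], [-6.3, -5.6], [-5.0, -6.7], [-3.5, -7.6], [-1.8, -8.2], [-0.1, -8.4]]
9.529855821787015
```

One more point for the fit.

>>> {"api": "drive_tool", "payload": {
  "motion": [
    [0,0,0,-7.8,4.5,0,0],
    [0,0,0,-3,1,0,0],
    [0,0,0,0,0,0,0]
  ]
}}

```text
time_s: 16.0
ee_pos: [0.576, -0.0798, 0.1037]
eef_rot: [3.064, 0.449, 0.03]
ft_force: [0.7, -0.8, -3.2]
grip_width: 0.0147
```

```bash
python3 -c "
from h import *
crank(step=12,sgn=-1);r=needle()[0];print(r)
s=read_state()['ee_pos'][:2]-AX;a=np.degrees(np.arctan2(s[1],s[0]))
x=np.array([4.6,23.1,34.4,44.2,53.6,a,78.]);y=np.array([8.57,9.29,9.507,9.57,9.532,r,8.95])
for lo,hi,d in((20,80,2),(20,80,3),(0,80,3),(0,80,4)):
  m=(x>lo)&(x<hi);p=np.polyfit(x[m]-45,y[m],d);rt=np.roots(np.polyder(p));print(lo,hi,d,rt+45,np.round(y[m]-np.polyval(p,x[m]-45),3))
"
```

```text
t 16.0 ang 65.3 rad 39.6 needle 9.306741253676497 z 0.10366059828591469 F [ 0.7 -0.8 -3.2]
[[7.2, -4.3], [6.1, -5.7], [4.8, -6.8], [3.3, -7.7], [1.6, -8.2], [-0.1, -8.4], [-1.8, -8.2], [-3.5, -7.6], [-5.0, -6.7], [-6.3, -5.5], [-7.3, -4.1]]
9.304938003501595
20 80 2 [44.88022029] [-0.005  0.004  0.005  0.01  -0.024  0.01 ]
20 80 3 [252.68816971  44.03948617] [ 0.003 -0.006 -0.002  0.014 -0.012  0.003]
0 80 3 [378.54357122  44.29350564] [ 0.001 -0.003 -0.003  0.002  0.014 -0.016  0.005]
0 80 4 [-72.45899398 127.09294964  44.16728369] [-0.001  0.004 -0.006 -0.004  0.012 -0.007  0.002]
```

The peak fits at 44.5° (all fits within 1°). I'll back up past it and come in from the same side.

>>> {"api": "drive_tool", "payload": {
  "motion": [
    [0,0,0,7.5,-4.3,0,0],
    [0,0,0,6.5,-6,0,0],
    [0,0,0,5,-7,0,0],
    [0,0,0,0,0,0,0]
  ]
}}

```text
time_s: 16.5
ee_pos: [0.5919, -0.0927, 0.1038]
eef_rot: [3.074, 0.449, 0.019]
ft_force: [1.7, -4.2, -4.3]
grip_width: 0.015
```

```bash
python3 -c "
from h import *
crank(step=5);print((AX+.0398*np.array([np.cos(.777),np.sin(.777)])-read_state()['ee_pos'][:2])*1e3)"
```

```text
t 16.5 ang 35.3 rad 39.9 needle 9.527139633121513 z 0.10377037797824107 F [ 1.7 -4.2 -4.3]
[[-2.1, 2.8], [-2.4, 2.6], [-2.6, 2.3], [-2.8, 2.1], [-3.0, 1.9], [-3.1, 1.6], [-3.2, 1.3], [-3.3, 1.0], [-3.4, 0.7], [-3.5, 0.4], [-3.5, 0.1]]
[-4.14446265  4.97617956]
```

>>> {"api": "drive_tool", "payload": {
  "motion": [
    [0,0,0,-5.7,6.8,0,0],
    [0,0,0,0,0,0,0]
  ]
}}

```text
time_s: 16.75
ee_pos: [0.5872, -0.0874, 0.1036]
eef_rot: [3.071, 0.449, 0.021]
ft_force: [-2.4, 3.8, 0.5]
grip_width: 0.0153
```

```bash
python3 -c "
from h import *
crank(step=2)"
```

```text
t 16.75 ang 45.6 rad 39.7 needle 9.564806676592106 z 0.10364955929588678 F [-2.4  3.8  0.5]
[[-1.0, 1.0], [-1.0, 0.9], [-1.1, 0.9], [-1.1, 0.8], [-1.1, 0.8], [-1.2, 0.8], [-1.2, 0.7], [-1.2, 0.7], [-1.2, 0.6], [-1.3, 0.6], [-1.3, 0.6]]
```

>>> {"api": "drive_tool", "payload": {
  "motion": [
    [0,0,0,0,0,0,0.3],
    [0,0,0,0,0,0,0.7],
    [0,0,0,0,0,0,0.8],
    [0,0,0,0,0,0,0.8],
    [0,0,0,0,0,25,0.8],
    [0,0,0,0,0,45,0.8],
    [0,0,0,0,0,40,0.8],
    [0,0,0,-10,-40,30,0.8],
    [0,0,0,-20,-50,0,0.8],
    [0,0,0,-20,-50,0,0.8],
    [0,0,0,-10,-40,0,0.8],
    [0,0,0,0,0,0,0.8]
  ]
}}

```text
time_s: 18.0
ee_pos: [0.5304, -0.2699, 0.2524]
eef_rot: [3.057, 0.46, 0.035]
ft_force: [0.3, -0.0, 0.5]
grip_width: 0.0686
```

```bash
python3 - <<'E'
from h import *
print(needle()[0]);a=snap('top','c6.png',(150,120,450,340),2.6)
E
```

```text
9.59396667262158
```

View pics/c6.png

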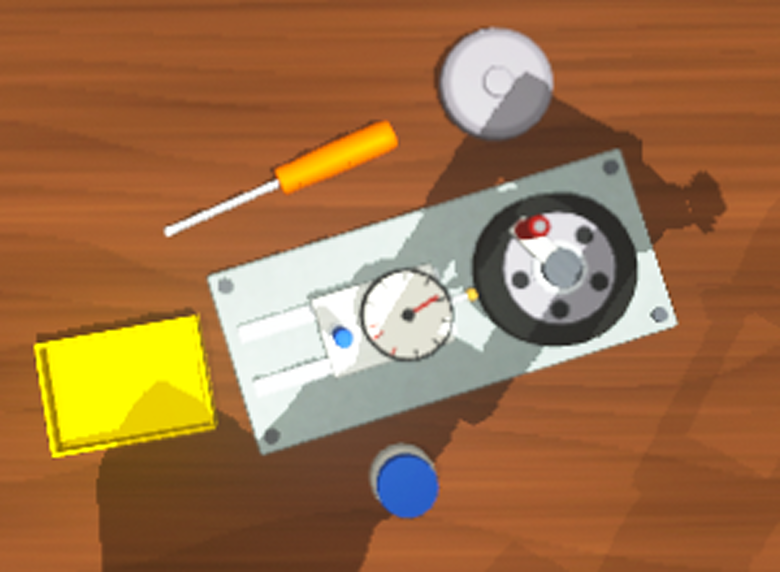

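Final view: the needle is near (440,298) and still pressed, the handle is at (538,226), and nothing is touching. Jar, castor, screwdriver and tray match the first picture.

```bash
python3 -c "
from rig import *
print(finish_job())"
```

```text
the job is handed in; nothing more can be done
None
```

The job is handed in at about 18 s on the robot's clock. The wheel is left with its highest spot under the tip and the indicator still pressed on.

- **Pressing on:** My first push went too far, to 10.8 mm. That is well short of the 20 mm end of travel. I pulled the carriage back, and the dial read 7.97 mm before I touched the crank.
- **Cranking:** A full turn showed two humps. One read about 9.6 mm, and the false one read about 8.0–8.1 mm; the gap matches the 1.6 mm given. Fits to the finely sampled readings put the high spot at a crank angle of 44–45°. I left the crank at 45.6° by the tool's position, about 1° past the fit, and did not re-measure it after letting go.
- **Last checks:** With the arm clear, the dial reads 9.59 mm, matching the highest reading I saw during the search (9.57). By eye, the jar, castor, screwdriver and tray are where they were at the start.
- **Disagreement:** My first camera estimate of the axle was about 2 mm off. I corrected it from the circle the handle made. The other checks agreed.

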